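Nip the salt shaker in the jar holder, taking up the play of its slide

ROBOT

A 7-joint arm with a two-finger parallel gripper is mounted at the origin on a cart in front of the work surface, level with it; the furniture and walls round the work are solid. World frame = base frame: x ahead of the robot, y to its left, z up, the work surface at z = 0. Lengths are in m, angles in rad, forces in N, time in s.
With the tool pointing down it reaches from about 0.425 to 0.925 m from the base axis. Payload 6.8 kg.
Tool frame: the origin (TCP) lies on the mounting face of the last link; the fingertips stand 182 mm ahead of it and the grasp point (between the pads) lies 163 mm ahead of it; z points along the fingers, y is the line along which they close (so a half turn about z gives the same grasp; the last joint's range is limited). The gripper opens to 88 mm and grips with 3 to 60 N. Pads are 20 mm wide; open, the fingers measure 115 mm over their backs; the gripper's body (75 mm by 178 mm) begins 61 mm behind the grasp point.
Start: joints at [-1.269, 0.477, 0.022, 1.555, -0.011, 1.109, -0.083], TCP at [0.269, 0.619, 0.405] pointing down, gripper open.
Joint ranges: [-2.96, 2.96], [-0.34, 2.1], [-1.41, 1.46], [0.24, 2.44], [-1.37, 4.51], [0.17, 1.92], [-2.96, 2.96]. Speed limits (rad/s): [2.39, 2.39, 3.14, 3.14, 3.14, 3.14, 3.14].

INTERFACE

Orientations are given as a unit quaternion [w, x, y, z].
In Python, from cell import bot gives the robot as it stands. The module is installed in compiled form; this text tells all that it offers.
- The arm moves only by the tool send_rows, never from a script. Its arguments are lists of equal length, an entry for each row: "slide": the shift along the tool's x, y, z in m, a list of three; "rotation": the turn, a rotation vector about the tool's x, y, z in rad, a list of three; "grip": the closure in counts, from 0 (fully open) to 255 (shut). A call has 1 to 20 rows; each row shifts and turns the commanded pose from where the row before left it, along the tool's axes as they then stand; what a row does not reach is not made up. A row lasts 1/8 s, in which the tool goes at most 62.5 mm and 10.7 degrees, less where a joint would pass 70% of its speed; a pose out of reach is approached as far as the arm can. A call is refused whole if a number of a shift passes 0.0625 or a number of a turn 0.188, either way. A call with a gripper value outside its range is refused whole. The fingers move at their own pace and stop on an object; the grip force is fixed at half the most. Time passes only in rows, so rows that do not move let the fingers close. It gives the time, the measured TCP pose, the force, the opening and the grip force at its end, in the units of the state.
- bot.read_state(): the state, without advancing time (a new reading comes with each control period).
- bot.get_image(name): name is "scene" or "side" or "wrist"; returns a dict with "pixels" (420x560x3 uint8, red, green, blue), "intrinsics" (3x3 intrinsics, pixels), "eye" and "orientation" of the camera in the world; the wrist camera has in their place "mount" (4x4, takes a point from camera to tool coordinates, whose origin is the TCP and whose axes are the flange's). Camera axes: x right, y up, looking along -z (the intrinsics and any distortion apply to the point x, -y, -z); pixel columns grow to the right and rows downward; lengths in m; the calibration is good to about 2 mm. A picture is of the moment at which its call begins: read the wrist's pose just before it. There is no depth.
- bot.sign_off(): hands the job in; it is judged then, once.
Trained networks look in the newest picture that a camera, given by its name, has taken for a name from the list of things; names that differ only in an ending like _2 or _b are one class to them, and where a whole thing is asked for, a point or a joint stands for the part that bears it (a point fixed in the world has none). Each returns a list of dicts, best first, with "p" (0 to 1); they miss things now and then, are a little off and sometimes report something else, mostly with a low value. They report only what shows in the picture. A call takes as long as a camera call. They do not tell look-alikes from the thing itself.
- bot.recognise(camera, thing): "location" ([x, y, z] in m, in world coordinates, good to about 4 mm: the middle of the surface that is visible of it).
- bot.silhouettes(camera, thing): "mask" (420x560 bool, what is visible of it).
The state is a dict: "t": time; "joints": joint angles; "qd": joint speeds; "joint_efforts": joint torques, N m; "tcp_pos": TCP position; "orientation": TCP orientation; "ft_force": force on the tool from outside, world axes, zero at the start; "ft_torque": the same for the moment, N m; "gripper_width": finger opening in m; "gripper_force": force on a finger pad.
Only numpy, scipy, OpenCV 4.12 (cv2) and the standard library are available. Lean on these libraries where they do the work, as an engineer would, in place of code of your own. Each camera call takes 0.05 s, during which the arm holds its last target. There are 200 camera calls.

TASK

Clamp the salt shaker in the wooden jar holder so that its top can be unscrewed with one hand: pull the sliding jaw wide open by its handle, stand the shaker upright on the board in the middle between the jaws and let go of it, then push the handle towards the fixed jaw until the sliding jaw nips the shaker gently (about 7 N, never more than 18 N on the shaker), and let go of the handle. The handle has play in the jaw, so always come up to the nip in the closing direction and leave the handle bearing on the jaw; easing it back leaves the jaw loose, so after going too far draw off and come up again. Move the jaw only by its handle and leave the other things where they are.

Things in the scene. Friction and masses are not known exactly. Their poses are not given: they have to be found in the camera images.
- holder: Jar holder, fixed: pale wooden board 240 x 84 mm, top 14 mm above the worktop. Origin on the worktop under the board (board x -110 to 130 mm); x is the clamping direction, from handle to sliding jaw to fixed jaw, z up. Fixed jaw at the +x end, 74 mm wide, top 58 mm above the worktop; its face is a shallow V, bottom at x = 95 mm on the centre line y = 0, each half leaning 15 degrees.
- seat (a point): Where the middle of the shaker's foot comes when it is nipped: on the board's top on the centre line, at x = +72 mm in the holder's frame; same axes as the holder. The shaker need only be set down within 20 mm of here, clear of the open jaw; the closing jaw slides it home.
- jaw (a joint): Slide of the jaw, m, grows as it closes: clear width to the bottom of the V is 75 mm - value. Wide open at 0 (travel -4 to 60 mm), at the start far too closed for the shaker, nips it near 31 mm. Pushed by nothing but the handle; drags with about 2 N and stays where left, but that drag is too weak to hold a proper nip by itself.
- jaw_face (a point): Middle of the sliding jaw's rubber face (64 mm wide, top 58 mm above the worktop), 37 mm above the worktop, at holder x = 20 mm + joint value; axes as the holder. The jaw reaches 20 mm back from it; behind, a flat aluminium frame (up to 26 mm above the worktop) runs round the handle's foot.
- handle (a joint): Slide of the handle, m, grows in the closing direction. Drags with about 9 N and holds where it is left. It has about 12 mm of play in the jaw's frame: handle minus jaw is about +6 mm when it bears on the jaw to close it, -6 mm when it bears to open it, anything between at the start; in between the jaw does not follow.
- handle_grip (a point): Middle of the handle's upright grip: grey block 20 mm along the holder's x, 36 mm across, from 42 to 88 mm above the worktop, this point at 65 mm, at holder x = -55 mm + joint value; 69 mm behind jaw_face when it bears on the jaw to close it, 81 mm when it bears to open it. At least 40 mm free before and behind it above the frame.
- shaker: The salt shaker to clamp, the only one here: round, grey top, clear below, 44 mm across, 90 mm high (34 mm across above 74 mm), 0.08 to 0.18 kg, loose on the worktop to the right of the holder. Origin at the centre of its underside, z up.
- low_pot: Bystander: low round pot with lid, 62 mm across, 35 mm high, loose. Origin under its centre.
- spice: Bystander: spice jar 40 mm across, 105 mm high with dark cap, loose. Origin under its centre.
- tin: Bystander: food tin 58 mm across, 72 mm high, loose. Origin under its centre.
There are look-alikes about, which are no part of the job. Leave any orange or pink look-alike of the shaker alone.

How it is judged:
By the outcome, as a careful person would: the job done as asked, in the order asked, and still so for the second after the job is handed in, with the robot touching nothing.
It also fails if it takes over 69 s, if anything falls off the work surface, if the arm or the gripper's body presses on something with over 40 N, if the wrist force passes 120 N, or if a joint passes its speed limit or range.

## Working session

There is one attempt and no reset: what is moved stays moved. The work goes in short steps, Python scripts to look and compute and a tool call to move; the robot and the scene stay as the last step left them, time stands still between calls to the robot, and variables do not carry over. Pictures are saved under pics/ and viewed, at most 10 in all, crops included, and the job is handed in when it is done.

Besides the shell and the picture viewer there is one more tool, called after ">>>" as name(argument=value, ...), one argument or row to a line, values as JSON. send_rows: Moves the arm, as the interface text tells. Its arguments: {"type":"object","properties":{"slide":{"type":"array","items":{"type":"array","items":{"type":"number"}}},"rotation":{"type":"array","items":{"type":"array","items":{"type":"number"}}},"grip":{"type":"array","items":{"type":"number"}}},"required":["slide","rotation","grip"]}

```bash
mkdir -p pics; cat > h.py <<'E'
import numpy as np,cv2
from cell import bot
from scipy.spatial.transform import Rotation as R
def rot(q): return R.from_quat([q[1],q[2],q[3],q[0]])
def save(n,f):
    im=bot.get_image(n); cv2.imwrite('pics/'+f,im['pixels'][:,:,::-1]); return im
E
python3 - <<'E'
from h import *
s=bot.read_state();print(s['t'],s['tcp_pos'],s['orientation'],s['ft_force'],s['gripper_width'])
print(rot(s['orientation']).as_matrix().round(3))
ims=[]
for c in('scene','side'):
    im=bot.get_image(c); ims.append(im['pixels'][:,:,::-1]); print(c,im['eye'],im['orientation'])
    for t in('holder','jaw','handle','jaw_face','handle_grip','seat','shaker','low_pot','spice','tin'):
        try: print(t,[(np.round(d['location'],3).tolist(),round(d['p'],2)) for d in bot.recognise(c,t)])
        except Exception as e: print(t,e)
    cv2.imwrite('pics/%s0.png'%c,ims[-1])
E
```

```text
0.0 [0.26882822 0.61886704 0.40370881] [-1.17483768e-04  2.03463295e-01  9.79082177e-01 -8.74465081e-04] [-0.37322235 -1.02165382 -0.00398122] 0.08747588817432075
[[-0.917  0.398 -0.001]
 [ 0.398  0.917 -0.002]
 [-0.    -0.002 -1.   ]]
scene [-0.11319149  0.5598244   0.50177561] [-0.42146357 -0.25930117  0.44190939  0.74822955]
holder [([0.518, 0.264, 0.023], 0.97)]
jaw [([0.579, 0.267, 0.025], 0.73), ([0.518, 0.263, 0.021], 0.52)]
handle [([0.514, 0.257, 0.062], 0.71), ([0.427, 0.382, 0.066], 0.29)]
jaw_face [([0.578, 0.267, 0.024], 0.77)]
handle_grip [([0.511, 0.255, 0.061], 0.72)]
seat [([0.515, 0.269, 0.024], 0.92)]
shaker [([0.342, 0.216, 0.052], 0.94), ([0.708, 0.143, 0.045], 0.86), ([0.583, 0.072, 0.053], 0.81), ([0.502, 0.147, 0.049], 0.79), ([0.718, 0.024, 0.037], 0.45)]
low_pot [([0.723, 0.024, 0.036], 0.57)]
spice [([0.43, 0.379, 0.062], 0.85)]
tin [([0.636, 0.362, 0.069], 0.7)]
side [ 0.12048756 -0.27227983  0.84405253] [ 0.87827349  0.321602   -0.11846286 -0.33342822]
holder [([0.528, 0.245, 0.021], 0.96)]
jaw [([0.581, 0.248, 0.027], 0.91)]
handle [([0.515, 0.24, 0.069], 0.62)]
jaw_face [([0.581, 0.25, 0.029], 0.65)]
handle_grip [([0.516, 0.247, 0.069], 0.7)]
seat [([0.53, 0.243, 0.019], 0.74), ([0.441, 0.364, 0.075], 0.57)]
shaker [([0.709, 0.126, 0.053], 0.82), ([0.582, 0.063, 0.056], 0.81), ([0.506, 0.135, 0.059], 0.65), ([0.35, 0.191, 0.056], 0.59)]
low_pot [([0.718, 0.009, 0.034], 0.82)]
spice [([0.438, 0.363, 0.075], 0.68)]
tin [([0.622, 0.353, 0.06], 0.58)]
```

View pics/scene0.png

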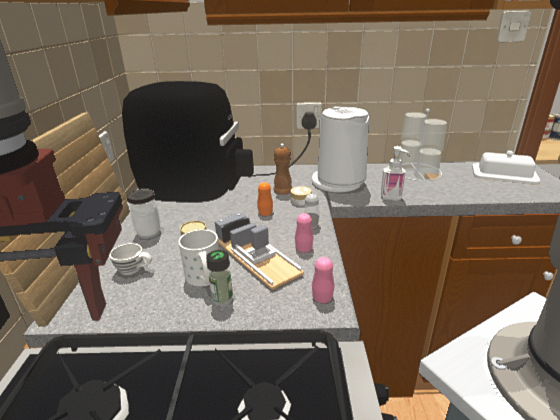

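View pics/side0.png

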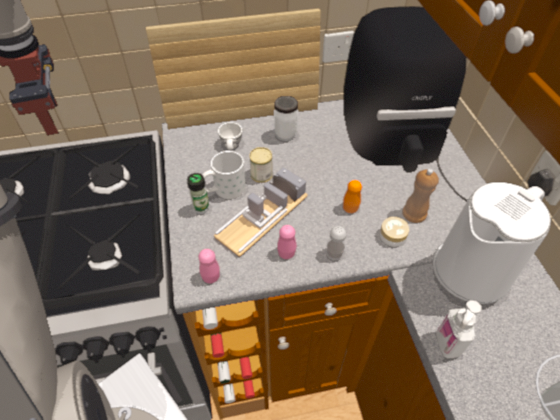

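The scene picture shows the grey shaker near (312,203), partly hidden by a pink one. In the side picture it stands at (337,243), and the holder's fixed jaw is at (290,185), sliding jaw (272,197), and grip (256,205). The pinks are at (287,242) and (208,265), the orange at (352,196). I'll zoom in for the corners.

```bash
python3 - <<'E'
import cv2,numpy as np
a=cv2.imread('pics/side0.png')[160:260,200:360]; 
b=cv2.imread('pics/scene0.png')[195:295,205:345]
cv2.imwrite('pics/c1.png',cv2.resize(a,None,fx=5,fy=5,interpolation=cv2.INTER_CUBIC))
E
python3 - <<'E'
from h import *
im=bot.get_image('side');print(im['intrinsics'],[k for k in im if k!='pixels'])
w=bot.get_image('wrist');print([ (k,w[k]) for k in w if k!='pixels'])
E
```

```text
[[452.72169318   0.         273.64265423]
 [  0.         452.72169318 205.51012678]
 [  0.           0.           1.        ]] ['intrinsics', 'eye', 'orientation']
[('intrinsics', array([[333.22423114,   0.        , 276.6237999 ],
       [  0.        , 333.22423114, 205.81237047],
       [  0.        ,   0.        ,   1.        ]])), ('mount', array([[ 5.13933349e-04,  9.70290495e-01,  2.41942331e-01,
         6.58704703e-02],
       [ 9.99999763e-01, -6.09651187e-04,  3.20760427e-04,
         5.61616485e-04],
       [ 4.58731223e-04,  2.41942109e-01, -9.70290578e-01,
         1.97722504e-02],
       [ 0.00000000e+00,  0.00000000e+00,  0.00000000e+00,
         1.00000000e+00]]))]
```

View pics/c1.png

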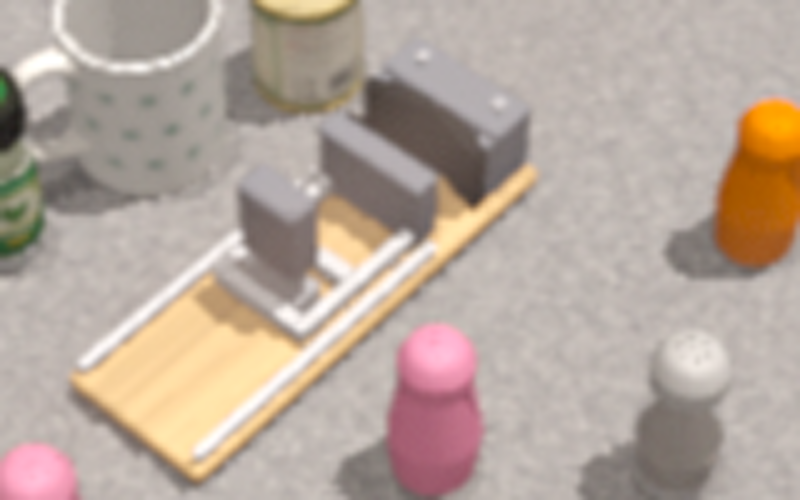

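The crop shows the board's top corners at crop pixels (72,380), (195,472), (535,172), the grip's top centre near (280,190), the sliding jaw's front top edge from (330,115) to (436,185), and the shaker's top at (690,365).

```bash
cat >> h.py <<'E'
def ray(im,u,v,z,eye=None,M=None):
    K=im['intrinsics']; M=rot(im['orientation']).as_matrix() if M is None else M
    eye=np.array(im['eye']) if eye is None else eye
    d=M@np.array([(u-K[0,2])/K[0,0],-(v-K[1,2])/K[1,1],-1.]); return eye+d*(z-eye[2])/d[2]
def H(c,yaw,p): # world->holder
    d=np.array(p[:2])-c; return np.array([np.cos(yaw)*d[0]+np.sin(yaw)*d[1],-np.sin(yaw)*d[0]+np.cos(yaw)*d[1]])
E
python3 - <<'E'
from h import *
im=bot.get_image('side')
P=lambda x,y,z: ray(im,200+x/5-.4,160+y/5-.4,z)
A,B,C=P(72,379,.014),P(197,470,.014),P(536,172,.014)
print(A,B,C,np.linalg.norm(A-B),np.linalg.norm(B-C))
ya=np.arctan2(*(C-B)[[1,0]]);yb=np.arctan2(*(A-B)[[1,0]])-np.pi/2;print(ya,yb)
yaw=ya
e=np.array([np.cos(yaw),np.sin(yaw)]);n=np.array([-e[1],e[0]])
c=((B+C)[:2]/2-10e-3*e+.042*n);print('origin',c)
for nm,p in dict(jawL=P(330,115,.058),jawR=P(436,185,.058),grip=P(278,192,.088),g1=P(240,180,.088),g2=P(318,195,.088),g3=P(270,168,.088),g4=P(288,217,.088),fixR=P(528,112,.058)).items(): print(nm,p,H(c,yaw,p))
print('shaker',P(692,365,.085))
for t in('shaker',):
  for d in bot.silhouettes('side',t):
    ys,xs=np.where(d['mask']);print(d['p'],xs.min(),xs.max(),ys.min(),ys.max())
E
```

```text
[0.41902697 0.27860909 0.014     ] [0.43046088 0.20196979 0.014     ] [0.6638309  0.22845873 0.014     ] 0.07748752365689689 0.23486853075159783
0.11302246157847913 0.14809891261688168
origin [0.53247285 0.25581847]
jawL [0.58738247 0.2928645  0.058     ] [0.0587374  0.03061685]
jawR [0.59505022 0.2268789  0.058     ] [ 0.05891425 -0.03581253]
grip [0.521969   0.25139092 0.088     ] [-0.01093618 -0.00321466]
g1 [0.51389785 0.26808659 0.088     ] [-0.01707286  0.01428478]
g2 [0.53404178 0.2382528  0.088     ] [-0.00042218 -0.01763054]
g3 [0.52843393 0.26468037 0.088     ] [-0.00301368  0.00926087]
g4 [0.51590409 0.23731491 0.088     ] [-0.01854991 -0.01651685]
fixR [0.65869644 0.23174181 0.058     ] [ 0.12270284 -0.03815879]
shaker [0.59093134 0.0651751  0.085     ]
0.93 198 220 248 283
0.64 277 296 225 259
0.63 326 346 226 259
0.57 343 361 180 212
```

>>> send_rows(
  slide=[
    [0, 0, 0],
    [0, 0, 0],
    [0, 0, 0],
    [0, 0, 0],
    [0, 0, 0],
    [0, 0, 0],
    [-0.05, 0.025, 0],
    [-0.05, 0.025, 0],
    [-0.05, 0.025, 0],
    [-0.05, 0.025, 0],
    [-0.05, 0.025, 0],
    [-0.05, 0.025, 0],
    [-0.05, 0.03, 0],
    [-0.03, 0.03, 0],
    [0, 0, 0],
    [0, 0, 0],
  ],
  rotation=[
    [0, 0, 0.1743],
    [0, 0, 0.1743],
    [0, 0, 0.1743],
    [0, 0, 0.1743],
    [0, 0, 0.1743],
    [0, 0, 0.1743],
    [0, 0, 0],
    [0, 0, 0],
    [0, 0, 0],
    [0, 0, 0],
    [0, 0, 0],
    [0, 0, 0],
    [0, 0, 0],
    [0, 0, 0],
    [0, 0, 0],
    [0, 0, 0],
  ],
  grip=[100, 100, 100, 100, 100, 100, 100, 100, 100, 100, 100, 100, 100, 100, 100, 100],
)

```text
t: 3.3
tcp_pos: [0.5207, 0.2666, 0.4045]
orientation: [-0.0, 0.665, 0.747, -0.0]
ft_force: [0.1, 0.8, -1.0]
gripper_width: 0.0531
gripper_force: 0.0
```

```bash
cat >> h.py <<'E'
C0=np.array([.5328,.2533]);YAW=.115
def wcam(s,im):
    M=rot(s['orientation']).as_matrix(); m=im['mount']
    return np.array(s['tcp_pos'])+M@m[:3,3], M@m[:3,:3]
E
python3 - <<'E'
from h import *
s=bot.read_state();print(s['t'],s['tcp_pos'],rot(s['orientation']).as_matrix().round(3).tolist(),s['ft_force'],s['gripper_width'])
print('grasp in H',H(C0,YAW,s['tcp_pos']))
im=save('wrist','w1.png')
for t in('holder','jaw_face','handle_grip','seat','shaker'):
    print(t,[(np.round(d['location'],3).tolist(),H(C0,YAW,d['location']).round(4),round(d['p'],2)) for d in bot.recognise('wrist',t)])
cv2.imwrite('pics/w1.png',cv2.resize(im['pixels'][:,:,::-1],(800,600),interpolation=cv2.INTER_CUBIC))
E
```

```text
3.3 [0.5206735  0.26656615 0.40450538] [[-0.116, 0.993, -0.001], [0.993, 0.116, 0.0], [0.001, -0.001, -1.0]] [ 0.12528519  0.79269992 -0.97780709] 0.05313742132086614
grasp in H [-0.01052416  0.01457   ]
holder [([0.553, 0.26, 0.024], array([0.0211, 0.0045]), 0.95)]
jaw_face [([0.579, 0.262, 0.031], array([0.0471, 0.0034]), 0.95)]
handle_grip [([0.522, 0.258, 0.087], array([-0.0101,  0.0061]), 0.84)]
seat [([0.551, 0.261, 0.021], array([0.0191, 0.0055]), 0.93)]
shaker [([0.589, 0.083, 0.049], array([ 0.0361, -0.1753]), 0.82), ([0.516, 0.157, 0.038], array([-0.0282, -0.094 ]), 0.58), ([0.365, 0.212, 0.067], array([-0.1716, -0.0221]), 0.57)]
```

View pics/w1.png

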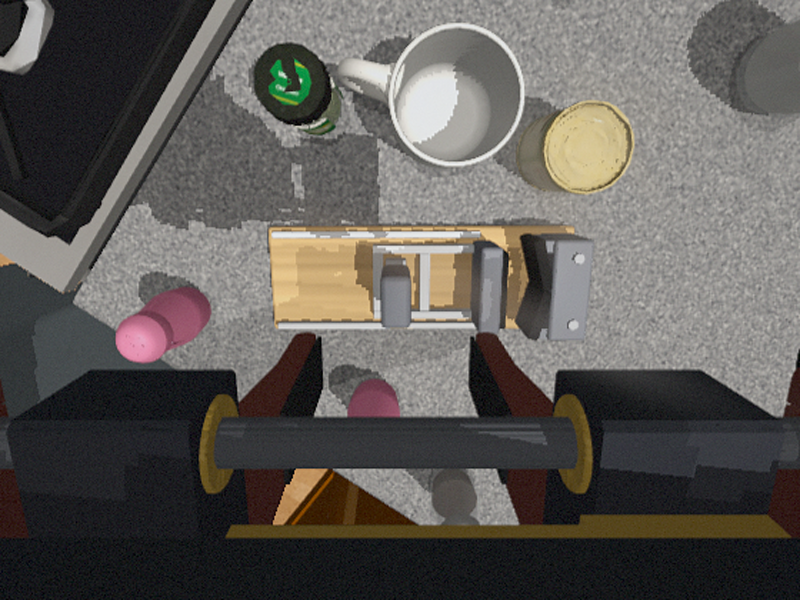

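The wrist view shows the board's left corners at (269,228) and (277,328), the grip's near top edges at x 384–410, y 264–327, the jaw's top at x 484–502 with y 245–335, and the fixed jaw on the right. The board is nearly aligned with the image.

```bash
python3 - <<'E'
from h import *
s=bot.read_state();im=bot.get_image('wrist');e,M=wcam(s,im)
P=lambda x,y,z: ray(im,x*.7-.15,y*.7-.15,z,e,M)
for n,p in dict(bTL=P(269,228,.014),bBL=P(277,328,.014),bTR=P(574,227,.014),gTL=P(384,290,.088),gTR=P(410,290,.088),gB=P(397,327,.088),jTR=P(503,243,.058),jBR=P(499,333,.058),fTR=P(593,238,.058),fBR=P(587,340,.058),fBL=P(553,338,.058)).items(): print(n,p[:2].round(4),H(C0,YAW,p).round(4))
E
```

```text
bTL [0.42   0.2817] [-0.1088  0.0411]
bBL [0.4308 0.2009] [-0.1073 -0.0403]
bTR [0.6549 0.3102] [0.1278 0.0425]
gTL [0.5139 0.2608] [-0.0179  0.0097]
gTR [0.5305 0.2628] [-0.0012  0.0097]
gB [0.5252 0.2371] [-0.0094 -0.0152]
jTR [0.5918 0.2963] [0.0635 0.036 ]
jBR [0.6001 0.2316] [ 0.0644 -0.0293]
fTR [0.6526 0.307 ] [0.1252 0.0396]
fBR [0.6643 0.2338] [ 0.1284 -0.0344]
fBL [0.6396 0.2324] [ 0.1037 -0.033 ]
```

>>> send_rows(
  slide=[
    [-0.013, 0, 0.04],
    [0, 0, 0.05],
    [0, 0, 0.045],
    [0, 0, 0.02],
    [0, 0, 0.018],
    [0, 0, 0],
    [0, 0, 0],
    [0, 0, 0],
    [0, 0, 0],
    [0, 0, 0],
  ],
  rotation=[
    [0, 0, 0],
    [0, 0, 0],
    [0, 0, 0],
    [0, 0, 0],
    [0, 0, 0],
    [0, 0, 0],
    [0, 0, 0],
    [0, 0, 0],
    [0, 0, 0],
    [0, 0, 0],
  ],
  grip=[100, 100, 100, 100, 100, 100, 255, 255, 255, 255],
)

```text
t: 4.9
tcp_pos: [0.5225, 0.2529, 0.2321]
orientation: [-0.0, 0.665, 0.747, -0.0]
ft_force: [-3.1, -0.5, 2.9]
gripper_width: 0.0195
gripper_force: 30.0
```

```bash
sed -i 's/C0=np.*;YAW/C0=np.array([.5326,.2548]);YAW/' h.py; cat >> h.py <<'E'
def st():
    s=bot.read_state();M=rot(s['orientation']).as_matrix()
    f=np.array(s['ft_force']);e=np.array([np.cos(YAW),np.sin(YAW)])
    print('t',s['t'],'H',H(C0,YAW,s['tcp_pos']).round(4),'z',round(s['tcp_pos'][2],4),'f_e',round(f[:2]@e,1),'f',f.round(1),'w',round(s['gripper_width'],4),'gf',s['gripper_force'],'tilt',M[:,2].round(3),'yang',round(np.arctan2(M[1,1],M[0,1]),3)); return s
E
python3 -c "from h import *;st()"
```

```text
t 4.9 H [-0.0103 -0.0007] z 0.2321 f_e -3.2 f [-3.1 -0.5  2.9] w 0.0195 gf 29.99599188566208 tilt [-0.001  0.    -1.   ] yang 0.116
```

>>> send_rows(
  slide=[
    [0, -0.005, 0],
    [0, -0.01, 0],
    [0, -0.01, 0],
    [0, -0.01, 0],
    [0, -0.01, 0],
    [0, -0.0055, 0],
    [0, 0, 0],
    [0, 0, 0],
  ],
  rotation=[
    [0, 0, 0],
    [0, 0, 0],
    [0, 0, 0],
    [0, 0, 0],
    [0, 0, 0],
    [0, 0, 0],
    [0, 0, 0],
    [0, 0, 0],
  ],
  grip=[255, 255, 255, 255, 255, 255, 255, 255],
)

```text
t: 5.9
tcp_pos: [0.4743, 0.2472, 0.2321]
orientation: [0.002, 0.665, 0.747, 0.002]
ft_force: [8.3, 0.5, -5.2]
gripper_width: 0.0202
gripper_force: 30.0
```

```bash
python3 - <<'E'
from h import *
s=st()
im=save('side','s2.png');print([(np.round(d['location'],3).tolist(),H(C0,YAW,d['location']).round(4),round(d['p'],2)) for d in bot.recognise('side','jaw_face')])
im=im['pixels'][140:260,190:350,::-1]
cv2.imwrite('pics/s2.png',cv2.resize(im,None,fx=5,fy=5,interpolation=cv2.INTER_CUBIC))
E
```

```text
t 5.9 H [-0.0588 -0.0009] z 0.2321 f_e 8.3 f [ 8.3  0.5 -5.2] w 0.0202 gf 30.000254809856415 tilt [ 0.005  0.001 -1.   ] yang 0.115
[([0.532, 0.238, 0.025], array([-0.0026, -0.0169]), 0.77)]
```

View pics/s2.png

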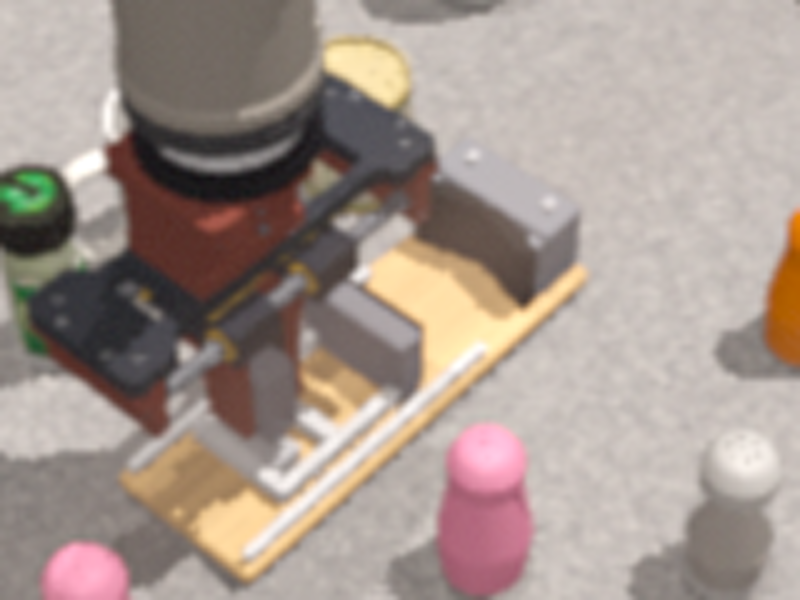

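The picture shows the jaw drawn back; its front top right corner is at (421,342) and a wide clear space is left to the fixed jaw. I'll pull a little more, then measure that corner.

>>> send_rows(
  slide=[
    [0, -0.0025, 0],
    [0, 0, 0],
  ],
  rotation=[
    [0, 0, 0],
    [0, 0, 0],
  ],
  grip=[255, 255],
)

```text
t: 6.25
tcp_pos: [0.4722, 0.2468, 0.2321]
orientation: [0.002, 0.665, 0.746, 0.003]
ft_force: [9.7, 0.5, -7.9]
gripper_width: 0.0201
gripper_force: 30.0
```

```bash
python3 - <<'E'
from h import *
st();im=bot.get_image('side')
p=ray(im,190+421/5-.4,140+340/5-.4,.058);print(H(C0,YAW,p))
p=ray(im,190+580/5-.4,140+215/5-.4,.058);print(H(C0,YAW,p))
E
```

```text
t 6.25 H [-0.0609 -0.001 ] z 0.2321 f_e 9.7 f [ 9.7  0.5 -7.9] w 0.0201 gf 30.00253289937973 tilt [ 0.006  0.001 -1.   ] yang 0.115
[ 0.0143243  -0.03458466]
[ 0.12174445 -0.03931685]
```

>>> send_rows(
  slide=[
    [0, 0, 0],
    [0, 0, 0],
    [0, 0, -0.02],
    [0, 0, -0.05],
    [0, 0, -0.06],
    [-0.0485, 0.0235, 0],
    [-0.0485, 0.0235, 0],
    [-0.0485, 0.0235, 0],
    [-0.0485, 0.0235, 0],
    [0, 0, 0],
    [0, 0, 0],
    [0, 0, 0],
    [0, 0, 0],
    [0, 0, 0],
    [0, 0, 0],
    [0, 0, 0],
    [0, 0, 0],
    [0, 0, 0],
    [0, 0, 0],
  ],
  rotation=[
    [0, 0, 0],
    [0, 0, 0],
    [0, 0, 0],
    [0, 0, 0],
    [0, 0, 0],
    [0, 0, 0],
    [0, 0, 0],
    [0, 0, 0],
    [0, 0, 0],
    [0, 0, -0.1745],
    [0, 0, -0.1745],
    [0, 0, -0.1745],
    [0, 0, -0.1745],
    [0, 0, -0.1745],
    [0, 0, -0.1745],
    [0, 0, -0.1745],
    [0, 0, -0.1745],
    [0, 0, -0.1745],
    [0, 0, 0],
  ],
  grip=[100, 100, 100, 100, 100, 60, 40, 40, 40, 40, 40, 40, 40, 40, 40, 40, 40, 40, 40],
)

```text
t: 8.68
tcp_pos: [0.5854, 0.0648, 0.3615]
orientation: [-0.0, -0.057, 0.998, 0.0]
ft_force: [-0.1, 0.3, 0.8]
gripper_width: 0.074
gripper_force: 0.0
```

```bash
python3 - <<'E'
from h import *
s=st();print(s['tcp_pos'])
im=bot.get_image('wrist')
for t in('shaker','jaw_face','handle_grip'):
    print(t,[(np.round(d['location'],4).tolist(),H(C0,YAW,d['location']).round(4),round(d['p'],2)) for d in bot.recognise('wrist',t)])
cv2.imwrite('pics/w3.png',cv2.resize(im['pixels'][:,:,::-1],(800,600),interpolation=cv2.INTER_CUBIC))
E
```

```text
t 8.675 H [ 0.0307 -0.1948] z 0.3615 f_e -0.1 f [-0.1  0.3  0.8] w 0.074 gf 0.0 tilt [-0.001  0.    -1.   ] yang 1.684
[0.58541198 0.0647628  0.36150748]
shaker [([0.5847, 0.0638, 0.0852], array([ 0.0298, -0.1957]), 0.92), ([0.5174, 0.1352, 0.077], array([-0.0288, -0.1171]), 0.79), ([0.7142, 0.1322, 0.0765], array([ 0.1663, -0.1426]), 0.66)]
jaw_face [([0.5329, 0.2401, 0.0292], array([-0.0014, -0.0146]), 0.67)]
handle_grip [([0.474, 0.231, 0.0813], array([-0.0609, -0.0169]), 0.87)]
```

View pics/w3.png

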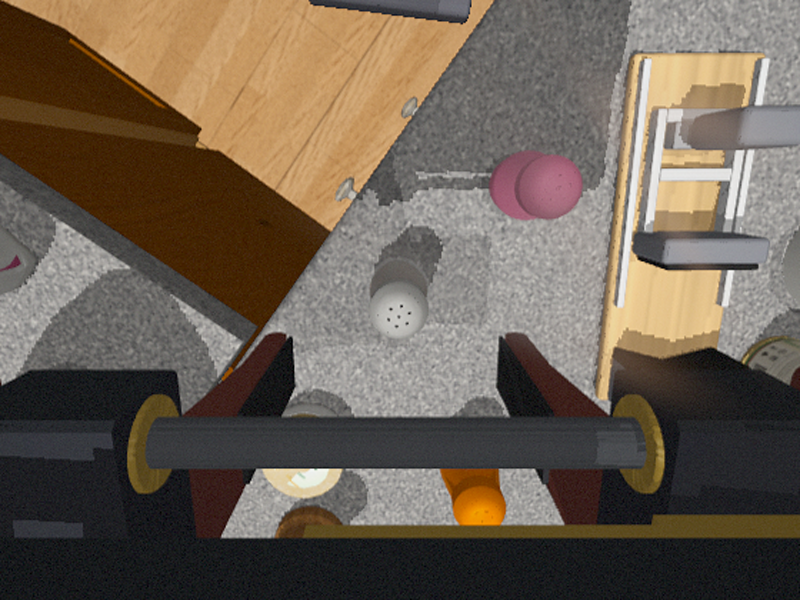

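The shaker's grey top is centred at (399,309), almost directly under the tool, and the worktop edge is close on its left. The jaw is wide open at right, at y 235–265.

```bash
python3 - <<'E'
from h import *
s=bot.read_state();im=bot.get_image('wrist');e,M=wcam(s,im)
for z in(.088,.08):
    p=ray(im,399*.7-.15,309*.7-.15,z,e,M);print(z,p,H(C0,YAW,p)-H(C0,YAW,s['tcp_pos']))
# fixed-frame check: jaw front top edge
for q in((640,270,.058),(766,262,.058)): print(H(C0,YAW,ray(im,q[0]*.7-.15,q[1]*.7-.15,q[2],e,M)))
E
```

```text
0.088 [0.5913264  0.06810192 0.088     ] [0.00602755 0.00248474]
0.08 [0.59356203 0.06841766 0.08      ] [0.00828464 0.00254186]
[ 0.02107231 -0.04578254]
[0.01629197 0.02972913]
```

>>> send_rows(
  slide=[
    [-0.0055, 0.0015, 0.04],
    [0, 0, 0.04],
    [0, 0, 0.04],
    [0, 0, 0.02],
    [0, 0, 0.016],
    [0, 0, 0],
    [0, 0, 0],
    [0, 0, 0],
    [0, 0, 0],
    [0, 0, 0],
  ],
  rotation=[
    [0, 0, 0],
    [0, 0, 0],
    [0, 0, 0],
    [0, 0, 0],
    [0, 0, 0],
    [0, 0, 0],
    [0, 0, 0],
    [0, 0, 0],
    [0, 0, 0],
    [0, 0, 0],
  ],
  grip=[40, 40, 40, 40, 40, 40, 255, 255, 255, 255],
)

```text
t: 10.18
tcp_pos: [0.5912, 0.0671, 0.2062]
orientation: [0.0, -0.057, 0.998, 0.0]
ft_force: [-0.6, -0.5, 2.8]
gripper_width: 0.0415
gripper_force: 30.0
```

```bash
python3 -c "from h import *;st()"
```

```text
t 10.175 H [ 0.0367 -0.1932] z 0.2062 f_e -0.6 f [-0.6 -0.5  2.8] w 0.0415 gf 30.00211039208807 tilt [ 0.001  0.    -1.   ] yang 1.686
```

>>> send_rows(
  slide=[
    [0, 0, -0.02],
    [0, 0, -0.05],
    [0, 0, -0.05],
    [-0.005, 0.0332, 0],
    [-0.005, 0.04, 0],
    [-0.005, 0.04, 0],
    [-0.005, 0.04, 0],
    [-0.0055, 0.04, 0],
    [0, 0, 0],
    [0, 0, 0.03],
    [0, 0, 0.03],
    [0, 0, 0.02],
    [0, 0, 0],
  ],
  rotation=[
    [0, 0, 0],
    [0, 0, 0],
    [0, 0, 0],
    [0, 0, 0],
    [0, 0, 0],
    [0, 0, 0],
    [0, 0, 0],
    [0, 0, 0],
    [0, 0, 0],
    [0, 0, 0],
    [0, 0, 0],
    [0, 0, 0],
    [0, 0, 0],
  ],
  grip=[255, 255, 255, 255, 255, 255, 255, 255, 255, 255, 255, 255, 255],
)

```text
t: 11.8
tcp_pos: [0.5938, 0.261, 0.2446]
orientation: [-0.001, -0.057, 0.998, -0.001]
ft_force: [-0.1, 0.0, -1.8]
gripper_width: 0.0416
gripper_force: 30.0
```

```bash
python3 - <<'E'
from h import *
st()
im=bot.get_image('side')['pixels'][120:240,210:370,::-1]
cv2.imwrite('pics/s4.png',cv2.resize(im,None,fx=5,fy=5,interpolation=cv2.INTER_CUBIC))
E
```

```text
t 11.8 H [ 0.0615 -0.0009] z 0.2446 f_e -0.1 f [-0.1  0.  -1.8] w 0.0416 gf 29.999667374650016 tilt [-0.002 -0.002 -1.   ] yang 1.685
```

View pics/s4.png

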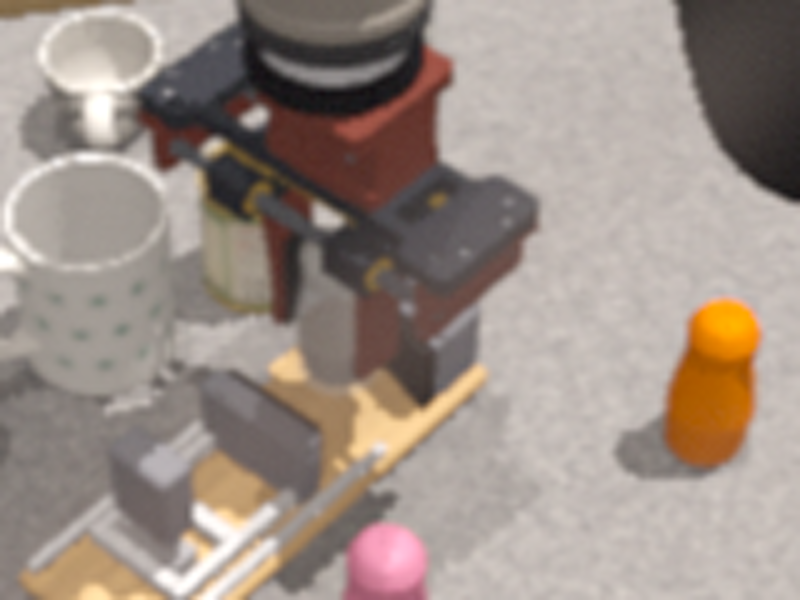

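The shaker hangs upright over the board between the jaws, with its lower end at (330,380). The jaw stays wide open. I'll lower it and feel for the board.

>>> send_rows(
  slide=[
    [0, 0, 0.012],
    [0, 0, 0.008],
    [0, 0, 0.003],
    [0, 0, 0],
  ],
  rotation=[
    [0, 0, 0],
    [0, 0, 0],
    [0, 0, 0],
    [0, 0, 0],
  ],
  grip=[255, 255, 255, 255],
)

```text
t: 12.35
tcp_pos: [0.5942, 0.2618, 0.2225]
orientation: [-0.0, -0.057, 0.998, -0.0]
ft_force: [-0.1, -0.2, -1.5]
gripper_width: 0.0416
gripper_force: 30.0
```

>>> send_rows(
  slide=[
    [0, 0, 0.001],
    [0, 0, 0],
  ],
  rotation=[
    [0, 0, 0],
    [0, 0, 0],
  ],
  grip=[255, 255],
)

```text
t: 12.6
tcp_pos: [0.5943, 0.2619, 0.2218]
orientation: [0.0, -0.057, 0.998, 0.0]
ft_force: [-0.8, -0.6, -2.5]
gripper_width: 0.0412
gripper_force: 30.0
```

>>> send_rows(
  slide=[
    [0, 0, 0.001],
    [0, 0, 0],
  ],
  rotation=[
    [0, 0, 0],
    [0, 0, 0],
  ],
  grip=[255, 255],
)

```text
t: 12.85
tcp_pos: [0.5942, 0.2618, 0.2207]
orientation: [-0.0, -0.057, 0.998, 0.0]
ft_force: [0.2, -0.7, -1.3]
gripper_width: 0.0415
gripper_force: 30.0
```

>>> send_rows(
  slide=[
    [0, 0, 0.0006],
    [0, 0, 0],
  ],
  rotation=[
    [0, 0, 0],
    [0, 0, 0],
  ],
  grip=[255, 255],
)

```text
t: 13.1
tcp_pos: [0.5942, 0.2618, 0.2202]
orientation: [0.0, -0.057, 0.998, 0.0]
ft_force: [-0.5, 0.2, 0.1]
gripper_width: 0.042
gripper_force: 30.0
```

>>> send_rows(
  slide=[
    [0, 0, 0.0005],
    [0, 0, 0],
  ],
  rotation=[
    [0, 0, 0],
    [0, 0, 0],
  ],
  grip=[255, 255],
)

```text
t: 13.35
tcp_pos: [0.5943, 0.2618, 0.2202]
orientation: [0.0, -0.057, 0.998, 0.0]
ft_force: [-1.9, -0.8, 5.4]
gripper_width: 0.0416
gripper_force: 30.0
```

>>> send_rows(
  slide=[
    [0, 0, 0],
    [0, 0, 0],
    [0, 0, 0],
    [0, 0, -0.01],
    [0, 0, -0.04],
    [0, 0, -0.045],
    [0, 0, -0.045],
    [0.04, 0, 0],
    [0.04, 0, 0],
    [0.043, 0, 0],
    [0, 0, 0],
    [0, 0, 0],
    [0, 0, 0],
    [0, 0, 0],
    [0, 0, 0],
    [0, 0, 0],
    [0, 0, 0],
    [0, 0, 0],
    [0, 0, 0],
    [0, 0, 0],
  ],
  rotation=[
    [0, 0, 0],
    [0, 0, 0],
    [0, 0, 0],
    [0, 0, 0],
    [0, 0, 0],
    [0, 0, 0],
    [0, 0, 0],
    [0, 0, 0],
    [0, 0, 0],
    [0, 0, 0],
    [0, 0, 0.1745],
    [0, 0, 0.1745],
    [0, 0, 0.1745],
    [0, 0, 0.1745],
    [0, 0, 0.1745],
    [0, 0, 0.1745],
    [0, 0, 0.1745],
    [0, 0, 0.1745],
    [0, 0, 0.1745],
    [0, 0, 0],
  ],
  grip=[40, 40, 40, 40, 40, 40, 40, 40, 100, 100, 100, 100, 100, 100, 100, 100, 100, 100, 100, 100],
)

```text
t: 15.85
tcp_pos: [0.472, 0.2478, 0.3601]
orientation: [0.0, 0.665, 0.747, 0.0]
ft_force: [-0.3, 0.1, -0.4]
gripper_width: 0.0534
gripper_force: 0.0
```

```bash
python3 - <<'E'
from h import *
s=st();im=bot.get_image('wrist')
for t in('shaker','jaw_face','handle_grip'):
    print(t,[(np.round(d['location'],4).tolist(),H(C0,YAW,d['location']).round(4),round(d['p'],2)) for d in bot.recognise('wrist',t)])
a=cv2.resize(im['pixels'][:,:,::-1],(800,600),interpolation=cv2.INTER_CUBIC)
b=bot.get_image('side')['pixels'][140:230,220:330,::-1]
a[300:,400:]=0; a[300:300+285,440:440+348]=cv2.resize(b,(348,285),interpolation=cv2.INTER_CUBIC)
cv2.imwrite('pics/w5.png',a)
E
```

```text
t 15.85 H [-0.061  0.   ] z 0.3601 f_e -0.3 f [-0.3  0.1 -0.4] w 0.0534 gf 0.0 tilt [ 0.001  0.    -1.   ] yang 0.117
shaker [([0.585, 0.2652, 0.0904], array([0.0532, 0.0043]), 0.93), ([0.5147, 0.1545, 0.0405], array([-0.0293, -0.0976]), 0.82), ([0.3604, 0.2138, 0.073], array([-0.1758, -0.021 ]), 0.75)]
jaw_face [([0.5344, 0.2547, 0.0362], array([ 0.0018, -0.0003]), 0.92)]
handle_grip [([0.4728, 0.2507, 0.0871], array([-0.0599,  0.0028]), 0.97), ([0.5859, 0.2633, 0.0928], array([0.0539, 0.0023]), 0.36)]
```

View pics/w5.png

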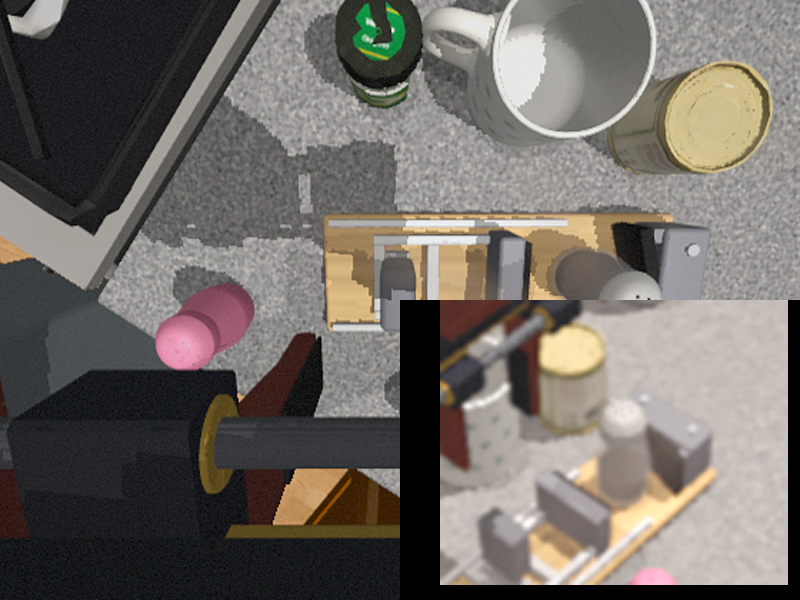

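The inset shows the shaker standing upright on the board, clear of both jaws, with the handle still behind the open jaw. I'll grip the handle again.

>>> send_rows(
  slide=[
    [0, 0, 0.03],
    [0, 0, 0.04],
    [0, 0, 0.03],
    [0, 0, 0.02],
    [0, 0, 0.008],
    [0, 0, 0],
    [0, 0, 0],
    [0, 0, 0],
    [0, 0, 0],
    [0, 0, 0],
  ],
  rotation=[
    [0, 0, 0],
    [0, 0, 0],
    [0, 0, 0],
    [0, 0, 0],
    [0, 0, 0],
    [0, 0, 0],
    [0, 0, 0],
    [0, 0, 0],
    [0, 0, 0],
    [0, 0, 0],
  ],
  grip=[100, 100, 100, 100, 100, 100, 255, 255, 255, 255],
)

```text
t: 17.35
tcp_pos: [0.4728, 0.2479, 0.232]
orientation: [0.001, 0.665, 0.747, 0.001]
ft_force: [3.7, -0.3, -0.3]
gripper_width: 0.0198
gripper_force: 30.0
```

>>> send_rows(
  slide=[
    [0, 0.004, 0],
    [0, 0.004, 0],
    [0, 0, 0],
    [0, 0, 0],
  ],
  rotation=[
    [0, 0, 0],
    [0, 0, 0],
    [0, 0, 0],
    [0, 0, 0],
  ],
  grip=[255, 255, 255, 255],
)

```text
t: 17.85
tcp_pos: [0.4788, 0.2487, 0.2319]
orientation: [-0.001, 0.665, 0.747, -0.001]
ft_force: [-6.9, -1.6, 10.2]
gripper_width: 0.0199
gripper_force: 30.0
```

>>> send_rows(
  slide=[
    [0, 0.003, 0],
    [0, 0.003, 0],
    [0, 0.003, 0],
    [0, 0.003, 0],
    [0, 0, 0],
  ],
  rotation=[
    [0, 0, 0],
    [0, 0, 0],
    [0, 0, 0],
    [0, 0, 0],
    [0, 0, 0],
  ],
  grip=[255, 255, 255, 255, 255],
)

```text
t: 18.48
tcp_pos: [0.4902, 0.2501, 0.2319]
orientation: [-0.002, 0.665, 0.747, -0.002]
ft_force: [-8.5, -2.5, 13.2]
gripper_width: 0.0197
gripper_force: 30.0
```

>>> send_rows(
  slide=[
    [0, 0.002, 0],
    [0, 0.002, 0],
    [0, 0.002, 0],
    [0, 0.002, 0],
    [0, 0.002, 0],
    [0, 0.002, 0],
    [0, 0.002, 0],
  ],
  rotation=[
    [0, 0, 0],
    [0, 0, 0],
    [0, 0, 0],
    [0, 0, 0],
    [0, 0, 0],
    [0, 0, 0],
    [0, 0, 0],
  ],
  grip=[255, 255, 255, 255, 255, 255, 255],
)

```text
t: 19.35
tcp_pos: [0.5038, 0.2517, 0.2319]
orientation: [-0.002, 0.665, 0.747, -0.002]
ft_force: [-10.2, -1.6, 14.5]
gripper_width: 0.0196
gripper_force: 30.0
```

>>> send_rows(
  slide=[
    [0, 0.001, 0],
    [0, 0.001, 0],
    [0, 0.001, 0],
    [0, 0.001, 0],
  ],
  rotation=[
    [0, 0, 0],
    [0, 0, 0],
    [0, 0, 0],
    [0, 0, 0],
  ],
  grip=[255, 255, 255, 255],
)

```text
t: 19.85
tcp_pos: [0.5078, 0.2522, 0.2319]
orientation: [-0.002, 0.665, 0.747, -0.002]
ft_force: [-11.4, -1.6, 14.3]
gripper_width: 0.0202
gripper_force: 30.0
```

```bash
python3 - <<'E'
from h import *
st()
b=bot.get_image('side')['pixels'][140:230,220:340,::-1]
cv2.imwrite('pics/s6.png',cv2.resize(b,None,fx=6.6,fy=6.6,interpolation=cv2.INTER_CUBIC))
E
```

```text
t 19.85 H [-0.0249  0.0003] z 0.2319 f_e -11.5 f [-11.4  -1.6  14.3] w 0.0202 gf 30.007507503032684 tilt [-0.006 -0.001 -1.   ] yang 0.116
```

View pics/s6.png

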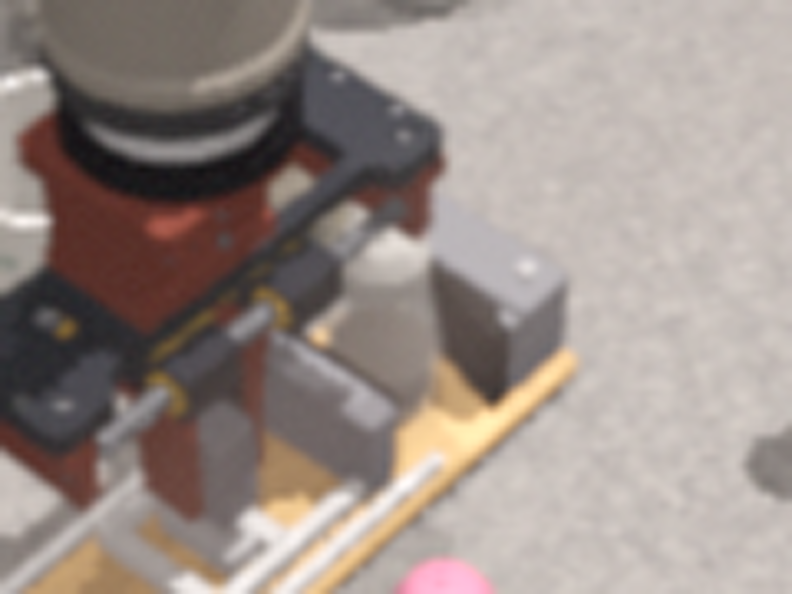

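The shaker stands upright at (390,320) with the jaw just behind it. The force of 11.4 N is plain drag, so I'll creep on.

>>> send_rows(
  slide=[
    [0, 0.001, 0],
    [0, 0.001, 0],
    [0, 0.001, 0],
  ],
  rotation=[
    [0, 0, 0],
    [0, 0, 0],
    [0, 0, 0],
  ],
  grip=[255, 255, 255],
)

```text
t: 20.27
tcp_pos: [0.5105, 0.2525, 0.2319]
orientation: [-0.002, 0.665, 0.747, -0.003]
ft_force: [-12.7, -1.4, 15.5]
gripper_width: 0.02
gripper_force: 30.0
```

>>> send_rows(
  slide=[
    [0, 0.0005, 0],
    [0, 0.0005, 0],
  ],
  rotation=[
    [0, 0, 0],
    [0, 0, 0],
  ],
  grip=[255, 255],
)

```text
t: 20.52
tcp_pos: [0.5115, 0.2526, 0.2319]
orientation: [-0.002, 0.665, 0.747, -0.002]
ft_force: [-12.2, -1.8, 14.9]
gripper_width: 0.0197
gripper_force: 30.0
```

>>> send_rows(
  slide=[
    [0, 0.0005, 0],
    [0, 0.0005, 0],
  ],
  rotation=[
    [0, 0, 0],
    [0, 0, 0],
  ],
  grip=[255, 255],
)

```text
t: 20.78
tcp_pos: [0.5125, 0.2528, 0.2319]
orientation: [-0.002, 0.665, 0.747, -0.003]
ft_force: [-12.3, -1.7, 15.2]
gripper_width: 0.0199
gripper_force: 30.0
```

>>> send_rows(
  slide=[
    [0, 0.0005, 0],
    [0, 0.0005, 0],
  ],
  rotation=[
    [0, 0, 0],
    [0, 0, 0],
  ],
  grip=[255, 255],
)

```text
t: 21.02
tcp_pos: [0.5135, 0.2529, 0.2319]
orientation: [-0.002, 0.665, 0.747, -0.003]
ft_force: [-11.7, -2.9, 16.4]
gripper_width: 0.0202
gripper_force: 30.0
```

>>> send_rows(
  slide=[
    [0, 0.0005, 0],
  ],
  rotation=[
    [0, 0, 0],
  ],
  grip=[255],
)

```text
t: 21.15
tcp_pos: [0.514, 0.2529, 0.2319]
orientation: [-0.002, 0.665, 0.747, -0.002]
ft_force: [-12.2, -2.3, 15.2]
gripper_width: 0.0199
gripper_force: 30.0
```

>>> send_rows(
  slide=[
    [0, 0.0005, 0],
  ],
  rotation=[
    [0, 0, 0],
  ],
  grip=[255],
)

```text
t: 21.28
tcp_pos: [0.5145, 0.253, 0.2319]
orientation: [-0.002, 0.665, 0.747, -0.002]
ft_force: [-12.3, -0.6, 15.7]
gripper_width: 0.0199
gripper_force: 30.0
```

Still only drag, at about e = -0.0182. I'll go on in small steps.

>>> send_rows(
  slide=[
    [0, 0.0005, 0],
  ],
  rotation=[
    [0, 0, 0],
  ],
  grip=[255],
)

```text
t: 21.4
tcp_pos: [0.515, 0.2531, 0.2319]
orientation: [-0.002, 0.665, 0.747, -0.002]
ft_force: [-11.6, -2.6, 15.9]
gripper_width: 0.0199
gripper_force: 30.0
```

>>> send_rows(
  slide=[
    [0, 0.0005, 0],
  ],
  rotation=[
    [0, 0, 0],
  ],
  grip=[255],
)

```text
t: 21.52
tcp_pos: [0.5155, 0.2531, 0.2319]
orientation: [-0.002, 0.665, 0.747, -0.003]
ft_force: [-12.2, -1.8, 15.3]
gripper_width: 0.0199
gripper_force: 30.0
```

>>> send_rows(
  slide=[
    [0, 0.0004, 0],
  ],
  rotation=[
    [0, 0, 0],
  ],
  grip=[255],
)

```text
t: 21.65
tcp_pos: [0.5159, 0.2532, 0.2319]
orientation: [-0.002, 0.665, 0.747, -0.002]
ft_force: [-11.9, -1.8, 14.6]
gripper_width: 0.02
gripper_force: 30.0
```

>>> send_rows(
  slide=[
    [0, 0.0004, 0],
  ],
  rotation=[
    [0, 0, 0],
  ],
  grip=[255],
)

```text
t: 21.78
tcp_pos: [0.5162, 0.2532, 0.2319]
orientation: [-0.002, 0.665, 0.747, -0.003]
ft_force: [-12.6, -1.5, 15.8]
gripper_width: 0.0197
gripper_force: 30.0
```

>>> send_rows(
  slide=[
    [0, 0.0004, 0],
  ],
  rotation=[
    [0, 0, 0],
  ],
  grip=[255],
)

```text
t: 21.9
tcp_pos: [0.5165, 0.2532, 0.2319]
orientation: [-0.002, 0.665, 0.747, -0.003]
ft_force: [-13.5, -1.6, 17.6]
gripper_width: 0.0199
gripper_force: 30.0
```

>>> send_rows(
  slide=[
    [0, 0.0004, 0],
  ],
  rotation=[
    [0, 0, 0],
  ],
  grip=[255],
)

```text
t: 22.02
tcp_pos: [0.5167, 0.2533, 0.2319]
orientation: [-0.003, 0.665, 0.747, -0.003]
ft_force: [-14.7, -1.1, 16.9]
gripper_width: 0.0197
gripper_force: 30.0
```

The nip has begun: force is rising about 1.2 N per 0.4 mm. I'm aiming for about 18.5 N in total.

>>> send_rows(
  slide=[
    [0, 0.0004, 0],
  ],
  rotation=[
    [0, 0, 0],
  ],
  grip=[255],
)

```text
t: 22.15
tcp_pos: [0.5169, 0.2533, 0.2319]
orientation: [-0.003, 0.665, 0.747, -0.003]
ft_force: [-16.0, -2.9, 18.9]
gripper_width: 0.0201
gripper_force: 30.0
```

>>> send_rows(
  slide=[
    [0, 0.0004, 0],
  ],
  rotation=[
    [0, 0, 0],
  ],
  grip=[255],
)

```text
t: 22.28
tcp_pos: [0.5171, 0.2533, 0.2319]
orientation: [-0.003, 0.665, 0.747, -0.003]
ft_force: [-16.3, -2.6, 20.3]
gripper_width: 0.0198
gripper_force: 30.0
```

>>> send_rows(
  slide=[
    [0, 0.0003, 0],
    [0, 0, 0],
  ],
  rotation=[
    [0, 0, 0],
    [0, 0, 0],
  ],
  grip=[255, 255],
)

```text
t: 22.52
tcp_pos: [0.5172, 0.2534, 0.2319]
orientation: [-0.003, 0.665, 0.747, -0.004]
ft_force: [-16.6, -2.3, 19.7]
gripper_width: 0.0197
gripper_force: 30.0
```

>>> send_rows(
  slide=[
    [0, 0.0004, 0],
  ],
  rotation=[
    [0, 0, 0],
  ],
  grip=[255],
)

```text
t: 22.65
tcp_pos: [0.5174, 0.2534, 0.2319]
orientation: [-0.003, 0.665, 0.747, -0.004]
ft_force: [-18.2, -3.4, 21.5]
gripper_width: 0.0199
gripper_force: 30.0
```

>>> send_rows(
  slide=[
    [0, 0.0003, 0],
    [0, 0, 0],
  ],
  rotation=[
    [0, 0, 0],
    [0, 0, 0],
  ],
  grip=[255, 255],
)

```text
t: 22.9
tcp_pos: [0.5175, 0.2534, 0.2318]
orientation: [-0.003, 0.665, 0.747, -0.004]
ft_force: [-18.7, -3.5, 21.0]
gripper_width: 0.0202
gripper_force: 30.0
```

>>> send_rows(
  slide=[
    [0, 0, 0],
    [0, 0, 0],
    [0, 0, 0],
    [0, 0, 0],
  ],
  rotation=[
    [0, 0, 0],
    [0, 0, 0],
    [0, 0, 0],
    [0, 0, 0],
  ],
  grip=[110, 110, 110, 110],
)

```text
t: 23.4
tcp_pos: [0.5213, 0.2534, 0.2315]
orientation: [0.0, 0.665, 0.747, 0.0]
ft_force: [0.2, 0.0, 0.2]
gripper_width: 0.0499
gripper_force: 0.0
```

```bash
python3 -c "from h import *;st()"
```

```text
t 23.4 H [-0.0114 -0.0001] z 0.2315 f_e 0.2 f [0.2 0.  0.2] w 0.0499 gf 0.0 tilt [ 0. -0. -1.] yang 0.115
```

The arm sprang forward as it let go, so I'll probe the handle from behind in the closing direction. It should hold until about 18 N.

>>> send_rows(
  slide=[
    [0, 0.004, 0],
    [0, 0.003, 0],
    [0, 0, 0],
  ],
  rotation=[
    [0, 0, 0],
    [0, 0, 0],
    [0, 0, 0],
  ],
  grip=[110, 110, 110],
)

```text
t: 23.78
tcp_pos: [0.5284, 0.2542, 0.2316]
orientation: [0.0, 0.665, 0.747, 0.0]
ft_force: [0.0, -0.1, -0.1]
gripper_width: 0.0498
gripper_force: 0.0
```

>>> send_rows(
  slide=[
    [0, 0.001, 0],
    [0, 0.001, 0],
  ],
  rotation=[
    [0, 0, 0],
    [0, 0, 0],
  ],
  grip=[110, 110],
)

```text
t: 24.02
tcp_pos: [0.53, 0.2545, 0.2315]
orientation: [-0.0, 0.665, 0.747, -0.0]
ft_force: [-0.4, -0.7, 0.3]
gripper_width: 0.0497
gripper_force: 0.0
```

>>> send_rows(
  slide=[
    [0, 0.001, 0],
    [0, 0, 0],
  ],
  rotation=[
    [0, 0, 0],
    [0, 0, 0],
  ],
  grip=[110, 110],
)

```text
t: 24.28
tcp_pos: [0.5306, 0.2546, 0.2314]
orientation: [-0.0, 0.665, 0.747, -0.001]
ft_force: [-3.4, -0.1, 2.7]
gripper_width: 0.0499
gripper_force: 1.5
```

>>> send_rows(
  slide=[
    [0, 0.001, 0],
    [0, 0.001, 0],
    [0, 0, 0],
  ],
  rotation=[
    [0, 0, 0],
    [0, 0, 0],
    [0, 0, 0],
  ],
  grip=[110, 110, 110],
)

```text
t: 24.65
tcp_pos: [0.5313, 0.2547, 0.2311]
orientation: [-0.002, 0.665, 0.747, -0.002]
ft_force: [-8.8, -1.6, 6.3]
gripper_width: 0.0502
gripper_force: 4.2
```

>>> send_rows(
  slide=[
    [0, 0.001, 0],
    [0, 0, 0],
  ],
  rotation=[
    [0, 0, 0],
    [0, 0, 0],
  ],
  grip=[110, 110],
)

```text
t: 24.9
tcp_pos: [0.5316, 0.2548, 0.231]
orientation: [-0.002, 0.665, 0.747, -0.003]
ft_force: [-10.7, -1.1, 8.6]
gripper_width: 0.0501
gripper_force: 5.5
```

>>> send_rows(
  slide=[
    [0, 0.0006, 0],
    [0, 0, 0],
  ],
  rotation=[
    [0, 0, 0],
    [0, 0, 0],
  ],
  grip=[110, 110],
)

```text
t: 25.15
tcp_pos: [0.5318, 0.2548, 0.2309]
orientation: [-0.002, 0.665, 0.747, -0.003]
ft_force: [-12.8, -1.6, 9.1]
gripper_width: 0.05
gripper_force: 6.3
```

>>> send_rows(
  slide=[
    [0, 0.0007, 0],
    [0, 0, 0],
  ],
  rotation=[
    [0, 0, 0],
    [0, 0, 0],
  ],
  grip=[110, 110],
)

```text
t: 25.4
tcp_pos: [0.532, 0.2549, 0.2308]
orientation: [-0.003, 0.665, 0.747, -0.004]
ft_force: [-14.1, -2.4, 10.4]
gripper_width: 0.0499
gripper_force: 7.3
```

>>> send_rows(
  slide=[
    [0, 0.0007, 0],
    [0, 0, 0],
  ],
  rotation=[
    [0, 0, 0],
    [0, 0, 0],
  ],
  grip=[110, 110],
)

```text
t: 25.65
tcp_pos: [0.5323, 0.2549, 0.2308]
orientation: [-0.003, 0.665, 0.747, -0.005]
ft_force: [-16.7, -3.4, 12.9]
gripper_width: 0.0503
gripper_force: 8.2
```

The handle held firm up to 17 N, so the nip is sound. Next I draw off, rise and check.

>>> send_rows(
  slide=[
    [0, -0.006, 0],
    [0, -0.008, 0],
    [0, 0, 0],
    [0, 0, -0.02],
    [0, 0, -0.05],
    [0, 0, -0.06],
    [0.05, -0.03, -0.02],
    [0.05, -0.03, 0],
    [0, 0, 0],
  ],
  rotation=[
    [0, 0, 0],
    [0, 0, 0],
    [0, 0, 0],
    [0, 0, 0],
    [0, 0, 0],
    [0, 0, 0],
    [0, 0, 0],
    [0, 0, 0],
    [0, 0, 0],
  ],
  grip=[110, 110, 110, 110, 110, 110, 110, 110, 110],
)

```text
t: 26.78
tcp_pos: [0.4479, 0.3507, 0.3819]
orientation: [-0.001, 0.662, 0.75, 0.001]
ft_force: [-0.2, -1.1, -0.8]
gripper_width: 0.0501
gripper_force: 0.0
```

```bash
python3 - <<'E'
from h import *
st()
b=bot.get_image('side')['pixels'][130:260,190:360,::-1]
cv2.imwrite('pics/s9.png',cv2.resize(b,None,fx=4.6,fy=4.6,interpolation=cv2.INTER_CUBIC))
E
```

```text
t 26.775 H [-0.0732  0.1049] z 0.3819 f_e -0.3 f [-0.2 -1.1 -0.8] w 0.0501 gf 0.0 tilt [-0.001  0.003 -1.   ] yang 0.124
```

View pics/s9.png

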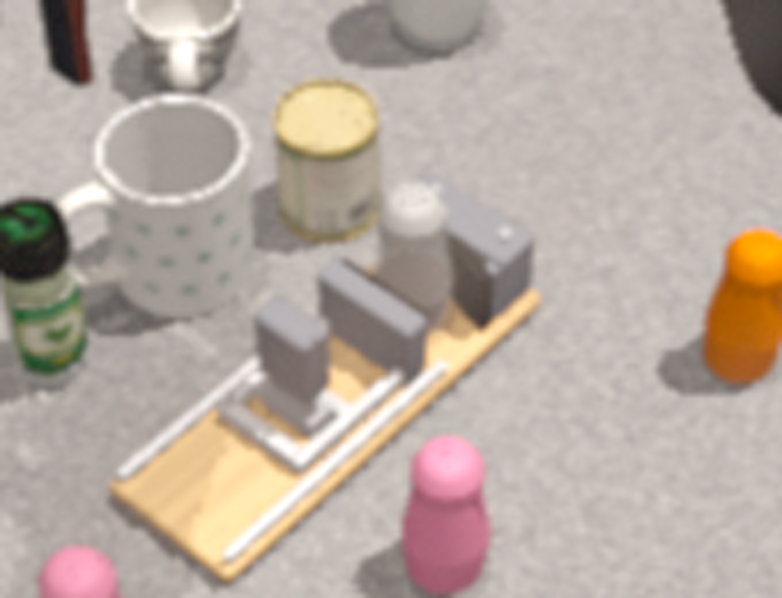

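The shaker stands upright at (415,250), nipped between the sliding jaw at (370,315) and the fixed jaw at (490,250). The other things are undisturbed, so I'm handing in.

```bash
python3 -c "from h import *;print(bot.sign_off())"
```

```text
the job is handed in; nothing more can be done
None
```

The salt shaker stands upright, clamped in the holder with an estimated nip of 7 N; the handle was let go bearing on the jaw and held firm when I pushed it to 17 N afterwards, and the job was handed in at about 27 s.

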